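# Unlatch and open the wheel's control box

### The arm

A 6-joint arm with a two-finger parallel gripper is mounted at the origin on the work surface. World frame = base frame: x ahead of the robot, y to its left, z up, the work surface at z = 0. Lengths are in m, angles in rad, forces in N, time in s.
With the tool pointing down it reaches from about 0.3 to 0.775 m from the base axis. Payload 14.6 kg.
Tool frame: the origin (TCP) lies between the finger pads; the fingertips stand 22 mm ahead of it and the grasp point (between the pads) lies 3 mm ahead of it; y points along the fingers, x is the direction in which the jaws open and shut, and the axes are right-handed (so a half turn about y gives the same grasp; the last joint's range is limited). The gripper opens to 85 mm and grips with 20 to 120 N. Pads are 22 mm wide; open, the fingers measure 114 mm over their backs; the gripper's body (76 mm by 85 mm) begins 54 mm behind the grasp point. The pads swing forward as they close: fully open they stand 13 mm farther back than shut.
Start: joints at [-1.244, 0.3, 1.521, -0, 1.321, -0.067], TCP at [0.211, -0.508, 0.253] pointing down, gripper open.
Joint ranges: [-3.03, 3.03], [-0.79, 2.21], [0.23, 2.52], [-1.04, 4.18], [0, 3.07], [-2.55, 2.55]. Speed limits (rad/s): [2.22, 2.22, 2.57, 3.14, 3.14, 3.14].

### API

Orientations are given as [roll, pitch, yaw] about the fixed x, y, z axes, in that order (R = Rz(yaw) Ry(pitch) Rx(roll)).
In Python, from rig import manip, imaging, workorder gives the robot as it stands.
- The arm moves only by the shell command python3 -m handwheel 'ROWS' [FORCE]. ROWS is JSON, a list that holds one entry, the list of rows, each a list of 7 numbers: the shift along the world's x, y, z in m, then the turn, a rotation vector about the world's x, y, z in rad, then the finger opening in m, from 0 to 0.0854. A call has exactly 10 rows; each row shifts and turns the commanded pose from where the row before left it; what a row does not reach is not made up. A row lasts 1/8 s, in which the tool goes at most 62.5 mm and 10.7 degrees, less where a joint would pass 70% of its speed; a pose out of reach is approached as far as the arm can. A call with a gripper value outside its range is refused whole. The fingers move at their own pace and stop on an object; FORCE is the grip in N (left out, the last holds). Time passes only in rows, so rows that do not move let the fingers close, or fill a call up. It gives the time, the measured TCP pose, the force and the opening at its end, in the units of the state.
- manip.sense(): the state, without advancing time (a new reading comes with each control period).
- imaging.get_image(name): name is "scene" or "top" or "wrist"; returns a dict with "color" (384x512x3 uint8, red, green, blue), "range_z" (384x512 float32, m along the optical axis (not along the pixel's ray), 0 where there is no reading), "mtx" (3x3 intrinsics, pixels), "pose" (4x4, takes a point from camera to world coordinates). Camera axes: x right, y down, z forward; pixel columns grow to the right and rows downward; lengths in m; the calibration is good to about 2 mm. A picture is of the moment at which its call begins.
- workorder.close_job(): hands the job in, once; it reports no verdict.
The state is a dict: "time_s": time; "joint_pos": joint angles; "qd": joint speeds; "joint_torque": joint torques, N m; "tool_pos": TCP position; "orientation": TCP orientation; "wrist_force": force on the tool from outside, world axes, zero at the start; "torque": the same for the moment, N m; "finger_gap": opening from 0.0 (shut) to 1.0 (fully open).
Only numpy, scipy, OpenCV 4.12 (cv2) and the standard library are available. Lean on these libraries where they do the work, as an engineer would, in place of code of your own. Each camera call takes 0.05 s, during which the arm holds its last target.

### The job

The pottery wheel's control box, the grey box with the blue lid, needs servicing: turn the red key in its lid a quarter turn clockwise (seen from above) to free the cam latch, then swing the lid up on its hinge and leave it standing open by more than 60 degrees. Leave the yellow key in the green-lidded kiln box locked as it is.

Things in the scene. Friction and masses are not known exactly. Their poses are not given: they have to be found in the camera images.
- wheel_key_grip (a point): Centre of the red key's grip: an upright plate 10 mm thick (x), 42 wide (y), 34 tall (z), captive in the blue lid on a 12 mm shank. Point: on the turning axis (z), 17 mm below the plate's top, 33 mm above the lid's upper face (16 mm of free height under the plate). Locked, the plate lies parallel to the hinge; a quarter turn points it from hinge to key.
- wheel_hinge (a point): Middle of the blue lid's hinge line, on the fixed grey box (200 x 170 mm, 106 high when shut), 103 mm above the table. x: level, from hinge to key axis, 135 mm away; y: along the hinge; z: up. Lid 188 mm (x) by 170 (y), 6 thick. The hinge is on the side nearer the robot; the far edge swings up and towards the robot.
- wheel_key (a joint): Turn of the red key, rad: 0 = locked, grows clockwise seen from above, stop at 1.58. The cam comes clear of the frame at about 1.1; until then the lid is held shut. Light friction (0.06 N m); it stays where it is left.
- wheel_lid (a joint): Opening of the blue lid, rad: 0 = shut, grows as it opens, stop at 1.75. About 0.4 kg; the hinge is stiff (0.7 N m), so the lid stays where it is left. Lifting it by the key takes about 8 N; the key can serve as its handle.
- kiln_key (a joint): Turn of the yellow key in the green lid of the other box, otherwise the same as the blue-lidded one, rad; 0 = locked. To be left locked.

How it is judged:
On the way:
1. the red key is turned to its open position while the blue lid is still shut (value of joint wheel_key above 1.1 rad and value of joint wheel_lid below 0.15 rad), for 0.1 s.
At the end, for the whole second after the job is handed in: The blue lid stands open by at least 1.0 rad (57 degrees), at rest, the red key still turned by more than 1.0 rad, and the yellow key of the kiln box still locked (turned by less than 0.3 rad) (value of joint each of wheel_lid, wheel_key above 1 rad and value of joint kiln_key below 0.3 rad and not (velocity of joint wheel_lid above 0.05 rad/s) and velocity of joint wheel_lid above -0.05 rad/s); the robot touches nothing.
It fails at once if the yellow key of the kiln box is turned by more than 0.3 rad (value of joint kiln_key above 0.3 rad).
It also fails if it takes over 45 s, if anything falls off the work surface, if the arm or the gripper's body presses on something with over 40 N, if the wrist force passes 120 N, or if a joint passes its speed limit or range.

## Working session

There is one attempt and no reset: what is moved stays moved. The work goes in short steps, Python scripts to look and compute and a shell command to move; the robot and the scene stay as the last step left them, time stands still between calls to the robot, and variables do not carry over. Pictures are saved under pics/ and viewed, and the job is handed in when it is done.

```bash
mkdir -p pics; python3 - <<'E'
from rig import manip, imaging
import cv2,numpy as np
for n in ("scene","top"):
    d=imaging.get_image(n); cv2.imwrite(f"pics/{n}0.png",d["color"][:,:,::-1]); np.savez(f"{n}0.npz",**d)
    print(n,d["mtx"].tolist(),np.round(d["pose"],3).tolist())
s=manip.sense();print(s)
E
```

```text
scene [[492.39327942119627, 0.0, 259.118523208637], [0.0, 492.39327942119627, 192.38617440093213], [0.0, 0.0, 1.0]] [[-0.639, 0.593, -0.49, 1.003], [0.769, 0.494, -0.406, 0.351], [0.001, -0.636, -0.771, 0.879], [0.0, 0.0, 0.0, 1.0]]
top [[376.4138586564279, 0.0, 254.5885796551055], [0.0, 376.4138586564279, 185.04392534917983], [0.0, 0.0, 1.0]] [[-0.011, -0.991, 0.137, 0.436], [-1.0, 0.012, 0.005, -0.031], [-0.007, -0.137, -0.991, 0.874], [0.0, 0.0, 0.0, 1.0]]
{'time_s': 0.1, 'joint_pos': array([-1.24359114e+00,  3.00421086e-01,  1.52150358e+00, -4.40045058e-06,
        1.32072411e+00, -6.65962819e-02]), 'qd': array([-0.00082134,  0.00092863, -0.00035454, -0.00028796, -0.00010814,
        0.00089752]), 'joint_torque': array([ 1.56248465e-03, -5.44371486e+01, -3.62366545e+01,  1.57219159e-05,
        3.06747861e-03,  5.88856324e-05]), 'tool_pos': array([ 0.21097433, -0.50772565,  0.25278153]), 'orientation': array([-1.57073030e+00,  1.05406754e-03, -1.17699373e+00]), 'wrist_force': array([ 0.04841191, -0.12474712,  0.7773336 ]), 'torque': array([0.0208864 , 0.04217001, 0.03883535]), 'finger_gap': 1.0018251600287444}
```

View pics/scene0.png

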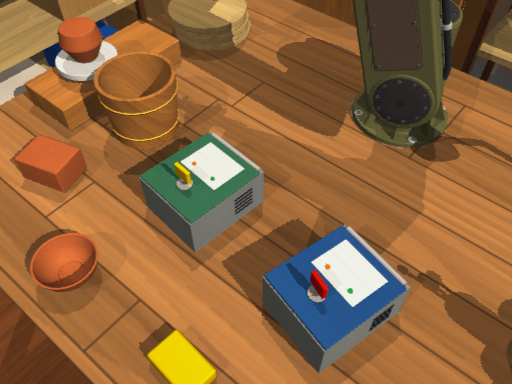

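View pics/top0.png

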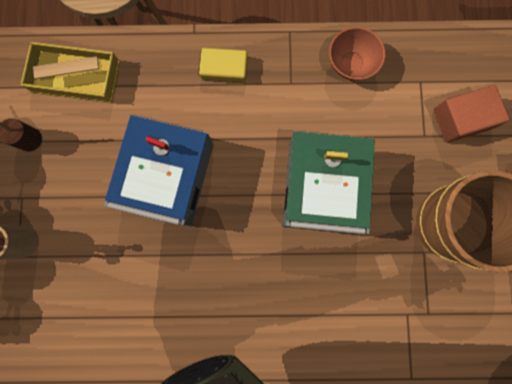

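```bash
cat > h.py <<'E'
import numpy as np,cv2
def cloud(d):
    z=d["range_z"];v,u=np.indices(z.shape);K=d["mtx"]
    p=np.stack([(u-K[0,2])/K[0,0]*z,(v-K[1,2])/K[1,1]*z,z],-1)
    return p@d["pose"][:3,:3].T+d["pose"][:3,3]
def blueinfo(d):
    P=cloud(d);c=d["color"].astype(int);r,g,b=c[...,0],c[...,1],c[...,2];ok=d["range_z"]>0
    blue=ok&(b>r+50)&(b>g+30); red=ok&(r>150)&(g<50)&(b<50)
    return P,blue,red
E
python3 - <<'E'
from h import *
for n in("scene","top"):
    d=dict(np.load(n+"0.npz"));P,bl,red=blueinfo(d)
    lid=bl&(P[...,2]>.09)&(P[...,2]<.125)&(P[...,0]>.2);q=P[lid]
    print(n,lid.sum(),"z",np.median(q[:,2]))
    (cx,cy),wh,a=cv2.minAreaRect(q[:,:2].astype(np.float32));print("lid",cx,cy,wh,a);print(cv2.boxPoints(((cx,cy),wh,a)))
    k=red&(P[...,2]>.12)&(P[...,2]<.17);q=P[k];
    print("red",len(q),q.min(0),q.max(0),q.mean(0))
    t=q[q[:,2]>q[:,2].max()-.006];(c,wh,a)=cv2.minAreaRect(t[:,:2].astype(np.float32));print("top",c,wh,a,len(t))
    d0=d
d=d0
crop=cv2.resize(d["color"][90:240,90:240,::-1],(600,600),interpolation=cv2.INTER_CUBIC);cv2.imwrite("pics/crop1.png",crop)
E
```

```text
scene 5886 z 0.10667164322126144
lid 0.5840997099876404 0.17749875783920288 (0.17048947513103485, 0.18934012949466705) 75.14208984375
[[0.47073627 0.11937977]
 [0.6537458  0.07082863]
 [0.69746315 0.23561774]
 [0.51445365 0.2841689 ]]
red 131 [0.61513073 0.14770248 0.12775402] [0.63538431 0.18700236 0.15929727] [0.62627093 0.17079735 0.15353012]
top (0.6244571805000305, 0.16728094220161438) (0.04127829894423485, 0.008568094111979008) 68.36116027832031 108
top 4018 z 0.10654497979192712
lid 0.5848672986030579 0.17704135179519653 (0.16808031499385834, 0.1843598186969757) 75.57836151123047
[[0.47466138 0.11860729]
 [0.65321183 0.07269145]
 [0.69507325 0.23547542]
 [0.51652277 0.28139126]]
red 42 [0.61397684 0.14914098 0.15332368] [0.63343565 0.18258364 0.15950285] [0.62382894 0.16659891 0.15620871]
top (0.623932421207428, 0.16642042994499207) (0.03558661788702011, 0.007466277107596397) 66.9728775024414 41
```

View pics/crop1.png

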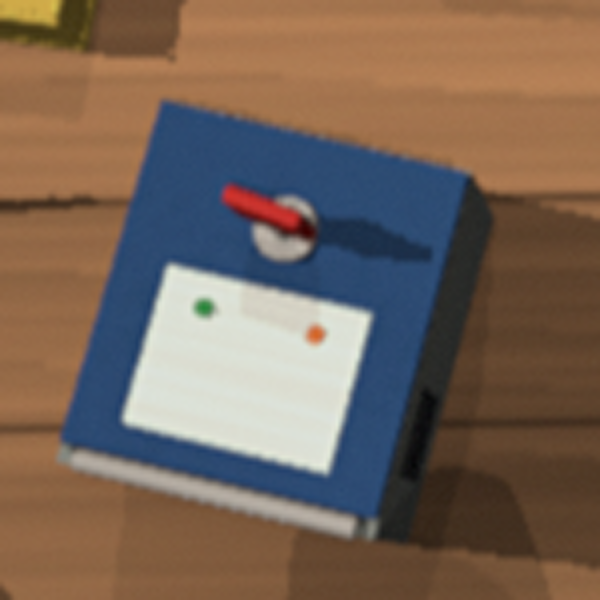

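```bash
python3 -m handwheel '[[[0.02,0.033,0.006,0,0,0.0458,0.085],[0.02,0.033,0.006,0,0,0.0458,0.085],[0.02,0.033,0.006,0,0,0.0458,0.085],[0.02,0.033,0.006,0,0,0.0458,0.085],[0.02,0.033,0.006,0,0,0.0458,0.085],[0.02,0.033,0.006,0,0,0.0458,0.085],[0.02,0.033,0.006,0,0,0.0458,0.085],[0.02,0.033,0,0,0,0.0458,0.085],[0.02,0.033,0,0,0,0.0458,0.085],[0.02,0.033,0,0,0,0.0458,0.085]]]' 40; python3 -c "
from rig import manip;s=manip.sense();print(s['joint_pos'],s['tool_pos'],s['orientation'],s['wrist_force'])"
```

```text
time_s: 1.35
tool_pos: [0.4114, -0.1767, 0.2951]
orientation: [-1.571, 0.0, -0.718]
wrist_force: [1.6, 0.2, 0.8]
finger_gap: 0.997
[-4.87435329e-01  3.62162893e-02  1.73039154e+00 -2.66908630e-05
  1.37529121e+00  2.30072157e-01] [ 0.41144597 -0.17668901  0.29513668] [-1.57089169e+00  2.92336419e-04 -7.17502310e-01] [1.60478359 0.17773634 0.75780168]
```

```bash
python3 -m handwheel '[[[0.0213,0.0344,0,0,0,0.0458,0.085],[0.0213,0.0344,0,0,0,0.0458,0.085],[0.0213,0.0344,0,0,0,0.0458,0.085],[0.0213,0.0344,0,0,0,0.0458,0.085],[0.0213,0.0344,0,0,0,0.0458,0.085],[0.0213,0.0344,0,0,0,0.0458,0.085],[0.0213,0.0344,0,0,0,0.0458,0.085],[0.0213,0.0344,-0.01,0,0,0.0458,0.085],[0.0213,0.0344,-0.01,0,0,0.0458,0.085],[0.0213,0.0344,-0.01,0,0,0.0458,0.085]]]' 40; python3 - <<'E'
from rig import manip,imaging
from h import *
s=manip.sense();print(s['joint_pos'],s['tool_pos'],s['orientation'],s['wrist_force'])
for n in("wrist",):
    d=imaging.get_image(n);np.savez(n+"1.npz",**d)
    cv2.imwrite(f"pics/{n}1.png",d["color"][:,:,::-1])
    P,bl,red=blueinfo(d)
    k=red&(P[...,2]>.12)&(P[...,2]<.17);q=P[k];print(len(q))
    if len(q):
        t=q[q[:,2]>.150];print(q[:,2].max(),cv2.minAreaRect(t[:,:2].astype(np.float32)))
E
```

```text
time_s: 2.6
tool_pos: [0.6245, 0.1673, 0.2645]
orientation: [-1.571, 0.001, -0.259]
wrist_force: [0.5, -0.3, -0.1]
finger_gap: 0.995
[ 2.05101760e-01  5.13412647e-01  1.19843776e+00 -4.32937108e-05
  1.43042124e+00  4.64583254e-01] [0.62451952 0.1672907  0.26450302] [-1.57113887e+00  5.87823379e-04 -2.59475523e-01] [ 0.49011846 -0.28677446 -0.13935967]
456
0.15752058173936775 ((0.6246734857559204, 0.16795788705348969), (0.04051561653614044, 0.008990085683763027), 67.96659851074219)
```

View pics/wrist1.png

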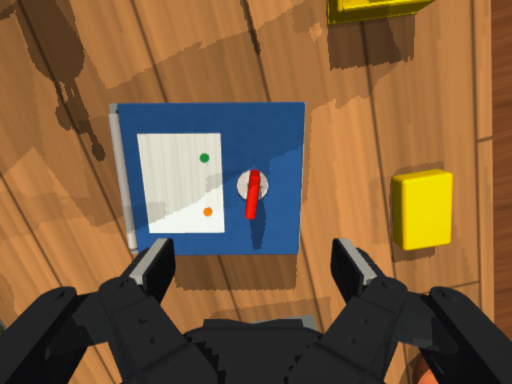

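```bash
python3 -m handwheel '[[[0,0,-0.02,0,0,-0.04,0.07],[0,0,-0.02,0,0,-0.04,0.07],[0,0,-0.02,0,0,-0.04,0.07],[0,0,-0.02,0,0,0,0.07],[0,0,-0.02,0,0,0,0.07],[0,0,-0.0205,0,0,0,0.07],[0,0,0,0,0,0,0.07],[0,0,0,0,0,0,0.0],[0,0,0,0,0,0,0.0],[0,0,0,0,0,0,0.0]]]' 50; python3 - <<'E'
from rig import manip,imaging
from h import *
s=manip.sense();print(s['joint_pos'],s['tool_pos'],s['orientation'],s['wrist_force'],s['torque'])
d=imaging.get_image("wrist");cv2.imwrite(f"pics/wrist2.png",d["color"][:,:,::-1])
E
```

```text
time_s: 3.9
tool_pos: [0.6242, 0.1661, 0.1454]
orientation: [-1.57, -0.001, -0.381]
wrist_force: [-0.5, -0.5, -0.2]
finger_gap: 0.177
[2.03448530e-01 6.09174176e-01 1.33393644e+00 1.32414389e-05
 1.19760003e+00 5.84421603e-01] [0.62418646 0.16614496 0.14540945] [-1.57029943e+00 -7.28809784e-04 -3.80978076e-01] [-0.54244183 -0.4632949  -0.21320737] [-0.03007282 -0.02001659  0.01310991]
```

View pics/wrist2.png

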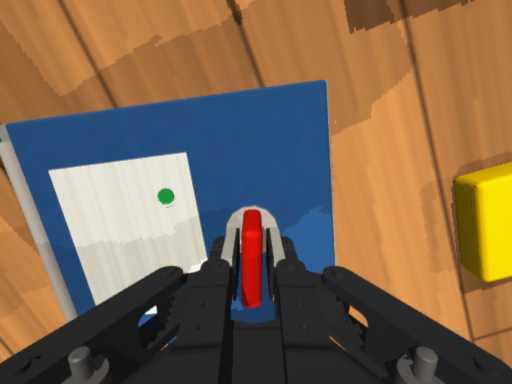

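The red plate (about 250,260) stands parallel between the nearly closed pads (240 and 270). Next I finish closing and turn the key.

```bash
python3 -m handwheel '[[[0,0,0,0,0,0,0.0],[0,0,0,0,0,0,0.0],[0,0,0,0,0,-0.15,0.0],[0,0,0,0,0,-0.15,0.0],[0,0,0,0,0,-0.15,0.0],[0,0,0,0,0,-0.15,0.0],[0,0,0,0,0,-0.15,0.0],[0,0,0,0,0,-0.15,0.0],[0,0,0,0,0,-0.15,0.0],[0,0,0,0,0,0,0.0]]]' 50; python3 - <<'E'
from rig import manip,imaging
from h import *
s=manip.sense();print(s['joint_pos'],s['tool_pos'],s['orientation'],s['wrist_force'],s['torque'])
d=imaging.get_image("wrist");cv2.imwrite(f"pics/wrist3.png",d["color"][:,:,::-1])
E
```

```text
time_s: 5.2
tool_pos: [0.6236, 0.1665, 0.1454]
orientation: [-1.571, 0.001, -1.433]
wrist_force: [-6.9, 2.3, 5.9]
finger_gap: 0.108
[2.03995008e-01 6.08954780e-01 1.33433666e+00 6.81000955e-04
 1.19886692e+00 1.63673671e+00] [0.62364132 0.16653361 0.14539001] [-1.57140267e+00  5.95640035e-04 -1.43298955e+00] [-6.86667128  2.33974975  5.92662929] [ 0.25138751  1.26437886 -0.03832031]
```

View pics/wrist3.png

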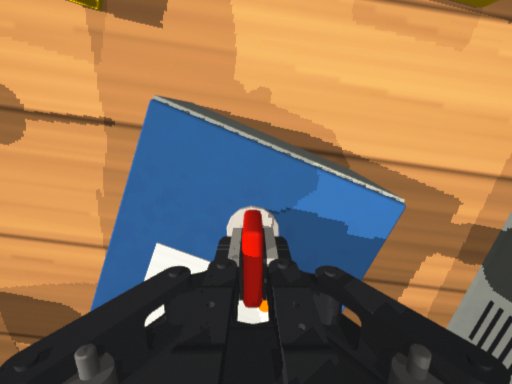

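```bash
python3 -m handwheel '[[[0,0,0,0,0,-0.1,0.0],[0,0,0,0,0,-0.1,0.0],[0,0,0,0,0,-0.1,0.0],[0,0,0,0,0,-0.06,0.0],[0,0,0,0,0,0,0.0],[0,0,0,0,0,0,0.0],[0,0,0,0,0,0,0.0],[0,0,0,0,0,0,0.0],[0,0,0,0,0,0,0.0],[0,0,0,0,0,0,0.0]]]' 60; python3 - <<'E'
from rig import manip,imaging
from h import *
from scipy.optimize import least_squares
from scipy.spatial.transform import Rotation as R
s=manip.sense();print(s['joint_pos'],s['tool_pos'],s['orientation'],s['wrist_force'],s['torque'])
Q=[[-1.24359,.30042,1.5215,0,1.32072,-.0666],[-.487435,.036216,1.730392,0,1.375291,.230072],[.2051,.5134126,1.198438,0,1.430421,.464583],[.2034485,.609174,1.333936,0,1.1976,.58442],list(s['joint_pos'])]
X=[[.210974,-.507726,.252782],[.411446,-.176689,.295137],[.62452,.167291,.264503],[.624186,.166145,.145409],list(s['tool_pos'])]
def pos(p,q):
    a,b,d,L2,L3,e=p
    r=a+L2*np.sin(q[1])+L3*np.sin(q[1]+q[2])+e*np.cos(q[1]+q[2]); z=d+L2*np.cos(q[1])+L3*np.cos(q[1]+q[2])-e*np.sin(q[1]+q[2])
    c,t=np.cos(q[0]),np.sin(q[0]);return np.array([r*c-b*t,r*t+b*c,z])
f=least_squares(lambda p:np.concatenate([pos(p,q)-x for q,x in zip(Q,X)]),[0,.03,.2,.4,.4,0]);print(f.x,f.cost)
# orientation model check
def ori(q): return R.from_euler('z',q[0])*R.from_euler('y',q[1]+q[2])*R.from_euler('z',q[3])*R.from_euler('y',q[4])*R.from_euler('z',q[5])
q=Q[-1];C=ori(q).inv()*R.from_euler('xyz',s['orientation']);print(C.as_matrix().round(2))
Rt=R.from_euler('xyz',s['orientation'])
for th in(.0,.4,.8,1.0,1.15,1.3):
    Rd=R.from_rotvec(-th*np.array([.257,.966,0]))*Rt*C.inv()
    for s23 in(1.6,1.9,2.2):
        for j1 in(.2,.3):
            M=(R.from_euler('z',j1)*R.from_euler('y',s23)).inv()*Rd
            print(th,s23,j1,M.as_euler('ZYZ').round(2))
E
```

```text
time_s: 6.5
tool_pos: [0.6236, 0.1666, 0.1454]
orientation: [-1.572, 0.001, -1.791]
wrist_force: [-7.7, 2.3, 6.2]
finger_gap: 0.106
[2.04110561e-01 6.08896316e-01 1.33433816e+00 8.79315746e-04
 1.19890143e+00 1.99449807e+00] [0.62360992 0.1666452  0.14542712] [-1.57162840e+00  5.23200958e-04 -1.79070747e+00] [-7.69590339  2.32380787  6.20330183] [ 0.42937827  1.33120723 -0.016009  ]
[-6.10517376e-05  3.66338461e-02 -2.40462188e-03  4.24219061e-01
  4.47270136e-01  4.01431059e-02] 5.300877559820339e-08
[[-1.  0.  0.]
 [ 0. -0.  1.]
 [ 0.  1.  0.]]
0.0 1.6 0.2 [0.   1.54 1.99]
0.0 1.6 0.3 [0.   1.54 2.09]
0.0 1.9 0.2 [0.   1.24 1.99]
0.0 1.9 0.3 [0.   1.24 2.09]
0.0 2.2 0.2 [0.   0.94 1.99]
0.0 2.2 0.3 [0.   0.94 2.09]
0.4 1.6 0.2 [-0.19  1.19  2.03]
0.4 1.6 0.3 [-0.22  1.21  2.13]
0.4 1.9 0.2 [-0.22  0.89  2.1 ]
0.4 1.9 0.3 [-0.26  0.92  2.22]
0.4 2.2 0.2 [-0.31  0.6   2.22]
0.4 2.2 0.3 [-0.36  0.63  2.35]
0.8 1.6 0.2 [-0.44  0.85  2.16]
0.8 1.6 0.3 [-0.51  0.89  2.28]
0.8 1.9 0.2 [-0.61  0.59  2.39]
0.8 1.9 0.3 [-0.69  0.64  2.52]
0.8 2.2 0.2 [-1.04  0.38  2.87]
0.8 2.2 0.3 [-1.07  0.45  2.97]
1.0 1.6 0.2 [-0.62  0.69  2.3 ]
1.0 1.6 0.3 [-0.71  0.76  2.42]
1.0 1.9 0.2 [-0.95  0.48  2.68]
1.0 1.9 0.3 [-1.01  0.56  2.79]
1.0 2.2 0.2 [-1.59  0.38 -2.9 ]
1.0 2.2 0.3 [-1.53  0.46 -2.9 ]
1.15 1.6 0.2 [-0.81  0.59  2.45]
1.15 1.6 0.3 [-0.9   0.67  2.56]
1.15 1.9 0.2 [-1.27  0.44  2.98]
1.15 1.9 0.3 [-1.29  0.53  3.03]
1.15 2.2 0.2 [-1.93  0.45 -2.59]
1.15 2.2 0.3 [-1.82  0.52 -2.64]
1.3 1.6 0.2 [-1.05  0.51  2.65]
1.3 1.6 0.3 [-1.12  0.6   2.74]
1.3 1.9 0.2 [-1.63  0.44 -2.99]
1.3 1.9 0.3 [-1.59  0.54 -2.99]
1.3 2.2 0.2 [-2.17  0.54 -2.38]
1.3 2.2 0.3 [-2.05  0.61 -2.45]
```

```bash
python3 - <<'E'
import numpy as np
ex=np.array([.9665,-.2566]);ey=np.array([.2566,.9665])
def tcp(th,ta):
    g=np.array([.135*np.cos(th)-.0394*np.sin(th),.135*np.sin(th)+.0394*np.cos(th)])
    h=g-.003*np.array([np.sin(ta),-np.cos(ta)]);return np.array([*(h[0]*ex),h[1]])
for i in range(20):
    a,b=.0625*i,.0625*(i+1)
    d=tcp(b,b/2)-tcp(a,a/2);print(np.round(d,4),np.round(-.03125*ey,4))
E
```

```text
[-0.0027  0.0007  0.0084] [-0.008  -0.0302]
[-0.0032  0.0009  0.0082] [-0.008  -0.0302]
[-0.0037  0.001   0.0079] [-0.008  -0.0302]
[-0.0042  0.0011  0.0077] [-0.008  -0.0302]
[-0.0046  0.0012  0.0074] [-0.008  -0.0302]
[-0.0051  0.0013  0.0071] [-0.008  -0.0302]
[-0.0055  0.0015  0.0068] [-0.008  -0.0302]
[-0.0059  0.0016  0.0064] [-0.008  -0.0302]
[-0.0063  0.0017  0.006 ] [-0.008  -0.0302]
[-0.0066  0.0018  0.0056] [-0.008  -0.0302]
[-0.0069  0.0018  0.0052] [-0.008  -0.0302]
[-0.0072  0.0019  0.0047] [-0.008  -0.0302]
[-0.0075  0.002   0.0042] [-0.008  -0.0302]
[-0.0078  0.0021  0.0037] [-0.008  -0.0302]
[-0.008   0.0021  0.0032] [-0.008  -0.0302]
[-0.0081  0.0022  0.0027] [-0.008  -0.0302]
[-0.0083  0.0022  0.0022] [-0.008  -0.0302]
[-0.0084  0.0022  0.0016] [-0.008  -0.0302]
[-0.0085  0.0023  0.0011] [-0.008  -0.0302]
[-0.0085  0.0023  0.0005] [-0.008  -0.0302]
```

```bash
python3 -m handwheel '[[[-0.0027,0.0007,0.0084,-0.008,-0.0302,0,0.0],[-0.0032,0.0009,0.0082,-0.008,-0.0302,0,0.0],[-0.0037,0.001,0.0079,-0.008,-0.0302,0,0.0],[-0.0042,0.0011,0.0077,-0.008,-0.0302,0,0.0],[-0.0046,0.0012,0.0074,-0.008,-0.0302,0,0.0],[-0.0051,0.0013,0.0071,-0.008,-0.0302,0,0.0],[0,0,0,0,0,0,0],[0,0,0,0,0,0,0],[0,0,0,0,0,0,0],[0,0,0,0,0,0,0]]]' 45; python3 - <<'E'
from rig import manip,imaging
from h import *
s=manip.sense();print(s['joint_pos'],s['tool_pos'],s['orientation'],s['wrist_force'],s['torque'])
for n in("wrist","scene"):
    d=imaging.get_image(n);cv2.imwrite(f"pics/{n}4.png",d["color"][:,:,::-1])
E
```

```text
time_s: 7.75
tool_pos: [0.6005, 0.1725, 0.1912]
orientation: [-1.384, -0.007, -1.792]
wrist_force: [0.0, 4.3, -4.3]
finger_gap: 0.109
[ 0.25349512  0.44613301  1.47925149 -0.10475387  1.05509802  2.08885069] [0.60054586 0.17245483 0.19123253] [-1.38398716 -0.00701068 -1.79167738] [ 0.04072977  4.33593114 -4.3134902 ] [ 0.67853773 -0.36560478  0.114538  ]
```

View pics/scene4.png

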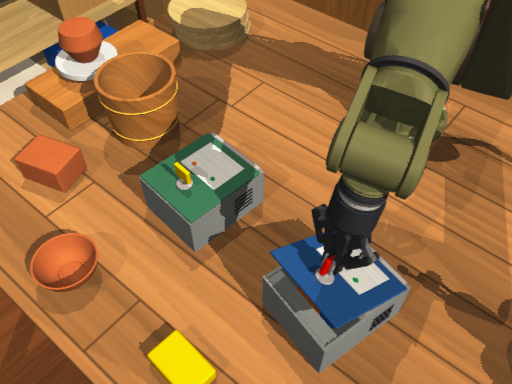

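View pics/wrist4.png

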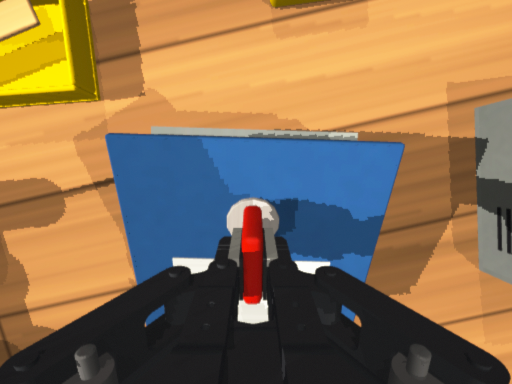

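The lid is up about 20°: in the scene view its front edge, at (300,280), is clear of the box. The key is still held, and the forces are small. I continue along the arc.

```bash
python3 -m handwheel '[[[-0.0055,0.0015,0.0068,-0.008,-0.0302,0,0.0],[-0.0059,0.0016,0.0064,-0.008,-0.0302,0,0.0],[-0.0063,0.0017,0.006,-0.008,-0.0302,0,0.0],[-0.0066,0.0018,0.0056,-0.008,-0.0302,0,0.0],[-0.0069,0.0018,0.0052,-0.008,-0.0302,0,0.0],[-0.0072,0.0019,0.0047,-0.008,-0.0302,0,0.0],[-0.0075,0.002,0.0042,-0.008,-0.0302,0,0],[0,0,0,0,0,0,0],[0,0,0,0,0,0,0],[0,0,0,0,0,0,0]]]'; python3 - <<'E'
from rig import manip,imaging
from h import *
s=manip.sense();print(s['joint_pos'],s['tool_pos'],s['orientation'],s['wrist_force'],s['torque'])
for n in("scene",):
    d=imaging.get_image(n);cv2.imwrite(f"pics/{n}5.png",d["color"][:,:,::-1])
E
```

```text
time_s: 9.1
tool_pos: [0.5548, 0.1843, 0.2303]
orientation: [-1.165, -0.016, -1.795]
wrist_force: [-0.8, -0.8, -2.1]
finger_gap: 0.107
[ 0.34354639  0.25721035  1.67486277 -0.29233581  0.89105654  2.28293527] [0.554766   0.18429244 0.23028815] [-1.16544863 -0.0157688  -1.79459505] [-0.81695467 -0.75371399 -2.08411241] [-0.34917523  0.08288567 -0.18187913]
```

View pics/scene5.png

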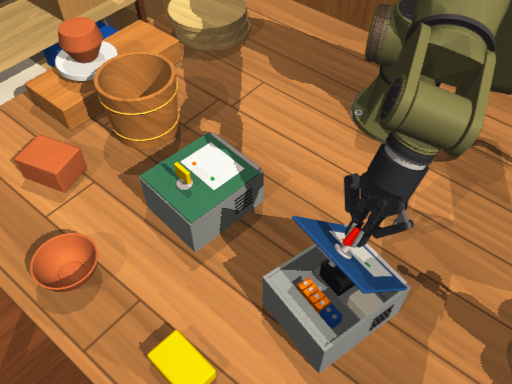

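```bash
python3 -m handwheel '[[[-0.0078,0.0021,0.0037,-0.003,-0.0116,0,0.0],[-0.008,0.0021,0.0032,-0.003,-0.0116,0,0.0],[-0.0081,0.0022,0.0027,-0.003,-0.0116,0,0.0],[-0.0083,0.0022,0.0022,-0.003,-0.0116,0,0.0],[-0.0084,0.0022,0.0016,-0.003,-0.0116,0,0.0],[-0.0085,0.0023,0.0011,-0.003,-0.0116,0,0.0],[-0.0085,0.0023,0.0005,-0.003,-0.0116,0,0],[-0.0086,0.0023,0,0,0,0,0],[0,0,0,0,0,0,0],[0,0,0,0,0,0,0]]]'; python3 - <<'E'
from rig import manip,imaging
from h import *
s=manip.sense();print(s['joint_pos'],s['tool_pos'],s['orientation'],s['wrist_force'],s['torque'])
for n in("scene","wrist"):
    d=imaging.get_image(n);cv2.imwrite(f"pics/{n}6.png",d["color"][:,:,::-1])
    P,bl,red=blueinfo(d)
    h=(P[...,:2]-np.array([.4935,.2015]))@np.array([.9665,-.2566]);z=P[...,2]-.103
    w=(P[...,:2]-np.array([.4935,.2015]))@np.array([.2566,.9665])
    m=bl&(np.abs(w)<.1)&(np.hypot(h,z)<.2)&(np.hypot(h,z)>.03)
    print(n,m.sum(),np.percentile(np.arctan2(z[m],h[m]),[5,25,50,75,95]))
E
```

```text
time_s: 10.4
tool_pos: [0.4887, 0.2015, 0.2462]
orientation: [-1.08, -0.019, -1.797]
wrist_force: [-2.1, -7.1, 2.4]
finger_gap: 0.104
[ 0.45187447  0.10829276  1.83337403 -0.41902343  0.86025049  2.46527182] [0.48869279 0.20150003 0.24615724] [-1.07986713 -0.01853071 -1.79684869] [-2.0596426  -7.14432975  2.39946255] [-1.41593316 -0.30878746 -1.00625209]
scene 659 [-0.60287825 -0.53056405  1.2601239   1.27013222  1.27983403]
wrist 30285 [1.27041092 1.28208291 1.28549418 1.28925634 1.30083615]
```

View pics/scene6.png

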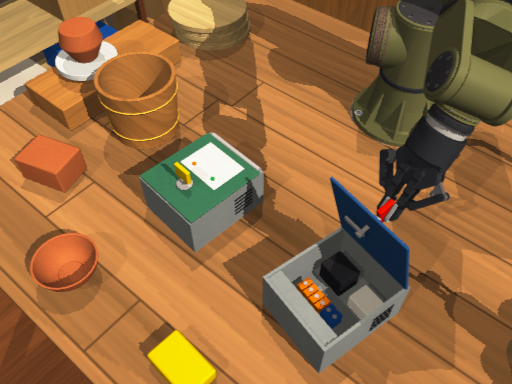

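View pics/wrist6.png

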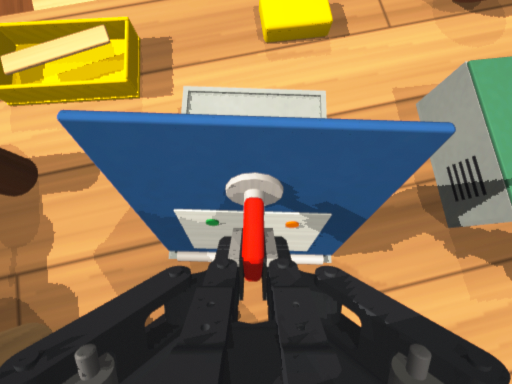

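```bash
python3 -m handwheel '[[[0,0,0,0,0,0,0.04],[0,0,0,0,0,0,0.04],[0,0,0,0,0,0,0.04],[0,0,0,0,0,0,0.04],[-0.006,0.0015,0.01,0,0,0,0.04],[-0.008,0.002,0.014,0,0,0,0.04],[-0.008,0.002,0.014,0,0,0,0.04],[-0.008,0.002,0.014,0,0,0,0.04],[-0.008,0.002,0.014,0,0,0,0.04],[-0.008,0.002,0.014,0,0,0,0.04]]]'; python3 - <<'E'
from rig import manip,imaging
from h import *
s=manip.sense();print(s['joint_pos'],s['tool_pos'],s['orientation'],s['wrist_force'],s['torque'])
for n in("scene","wrist"):
    d=imaging.get_image(n);cv2.imwrite(f"pics/{n}7.png",d["color"][:,:,::-1])
E
```

```text
time_s: 11.75
tool_pos: [0.4419, 0.214, 0.3264]
orientation: [-1.081, -0.018, -1.795]
wrist_force: [0.7, -0.4, 0.1]
finger_gap: 0.467
[ 0.52749808 -0.04052492  1.7952171  -0.39135003  1.06013184  2.45509869] [0.44185266 0.21395847 0.32644853] [-1.08088095 -0.0175173  -1.795452  ] [ 0.66807873 -0.35642755  0.09521969] [-0.0049726   0.24667215  0.00738352]
```

View pics/scene7.png

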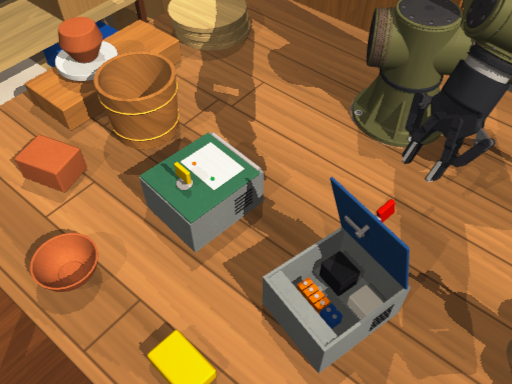

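View pics/wrist7.png

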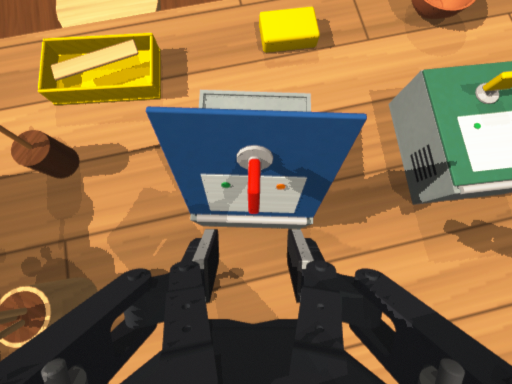

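```bash
python3 - <<'E'
from rig import imaging,workorder
from h import *
for i in range(2):
    d=imaging.get_image("wrist");P,bl,red=blueinfo(d)
    h=(P[...,:2]-np.array([.4935,.2015]))@np.array([.9665,-.2566]);z=P[...,2]-.103
    w=(P[...,:2]-np.array([.4935,.2015]))@np.array([.2566,.9665])
    m=bl&(np.abs(w)<.1)&(np.hypot(h,z)<.2)&(np.hypot(h,z)>.03);a=np.median(np.arctan2(z[m],h[m]))
    k=red&(np.abs(w)<.04); p=np.c_[w[k],h[k]*np.cos(a)+z[k]*np.sin(a)].astype(np.float32)
    print(a,cv2.minAreaRect(p))
if a>1.1: print(workorder.close_job())
E
```

```text
1.2861890360599695 ((0.0009603658691048622, 0.13854637742042542), (0.009077546186745167, 0.03936368599534035), 3.1540164947509766)
1.286228466622944 ((0.0008459398522973061, 0.13779184222221375), (0.008977760560810566, 0.039679184556007385), 2.7399826049804688)
the job is handed in; nothing more can be done
None
```

The blue lid is standing open at about 74° and the job is handed in, at about 12 s of the 45 s allowed. I gripped the red key, turned it clockwise with the lid still shut, swung the lid up by the key, then let go and backed off.

**Last checks before handing in:**
- **Lid:** it measured 1.286 rad in two pictures in a row, so it was not moving.
- **Red key:** the plate is about 3° off the hinge-to-key direction, so it is turned about 1.52 rad.
- **Robot:** the gripper is clear of everything, with under 1 N on the wrist.
- **Yellow key:** I never touched it. It looks unmoved in the last scene picture, though I did not measure its angle.

**What differed from the description:** the red key was not quite at its locked position at the start. It was already turned about 7° clockwise, so I lined the grip up with it as found. No check failed.

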